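# Index the maquette turntable to its next hole

## Task

The painted maquette stands on a turntable that is locked by a spring pin. Draw the pin up by its orange knob, turn the turntable anticlockwise (seen from above) until the pin drops fully home in the next hole, in the brass segment, and let go. Never force the pin hard against the plate or the sides of its holes, and leave the paint jars and the brush pot where they stand.

Things in the scene. Friction and masses are not known exactly. Their poses are not given: they have to be found in the camera images.
- stand: Fixed grey round base of the turntable, diameter 320 mm. Origin on the turntable's vertical axis, at the bench top; z up; x points from the axis to the home hole. Round it lies a flat index plate, face 32 mm above the bench. The pin travels on a circle of radius 130 mm. Holes are 13 mm square and 10 mm deep.
- home_hole (a point): Mouth of the home hole, in the aluminium part of the plate, level with its face.
- segment_mid (a point): Point on the pin circle, at face height, 1.05 rad anticlockwise of the home hole. The brass segment's hole, the only other one (a dark square), lies up to 0.15 rad (20 mm) to either side of it: the segment is clamped anywhere in its slots, so find its hole by feel or by eye. The face is flat and without steps from hole to hole and for 0.5 rad beyond.
- turntable (a joint): Turntable angle in rad: about 0 in the home hole, growing anticlockwise seen from above; stops at -0.3 and 1.75. Wooden disc, diameter 212 mm, top 48 mm above the bench; maquette fixed in its middle, within 45 mm of the axis, up to 185 mm above the bench. It stays where it is left: turning takes about 2 N at the knob, and 2 N more with the pin riding on the plate.
- index_pin (a joint): How far the pin is drawn up, in m: 0 fully home, about 0.009 with its tip riding on the plate's face, at most 0.018. A spring pushes it down with 5 N (home) to 9.5 N (drawn); a damper slows it: let go, it comes down in about 0.1 s. Diameter 10 mm, round tip, 1.5 mm play each way in a hole. It stands in a sleeve on the turntable, so knob and turntable go round together.
- pin_knob (a point): Middle of the grip of the orange pin knob, on the pin's axis, 90 mm above the bench when home; x points outward from the turntable's axis. The grip is an upright cylinder, diameter 24 mm, from 18 mm below this point to 12 mm above; on top a flange, diameter 32 mm, 6 mm thick. Below it the sleeve and bracket reach 65 mm above the bench. It rises with the pin.
- pin_foot: The steel lower end of the pin (rises and turns with it; origin on the pin's axis, at bench height when the pin is home). More than 25 N between it and the plate, segment or hole sides damages it.
- jar_red: Closed paint jar with red label, diameter 66 mm, 85 mm tall, loose; origin in the middle of its underside. To be left alone.
- jar_blue: Closed paint jar with blue label, diameter 66 mm, 85 mm tall, loose; origin in the middle of its underside. To be left alone.
- brush_pot: White pot of brushes, diameter 74 mm, 100 mm tall, brushes up to about 205 mm, loose; origin in the middle of its underside. To be left alone.

How it is judged:
On the way, in this order (a step that is already met when the one before it is completed fails the run):
1. the pin is drawn clear of the home hole (value of joint index_pin above 0.009 m and value of joint turntable below 0.1 rad), for 0.05 s.
2. the turntable is turned anticlockwise, well away from the home hole (value of joint turntable above 0.4 rad), for 0.05 s.
At the end, for the whole second after the job is handed in: The pin is fully home (within 2 mm) in the hole of the brass segment, with the turntable 0.85 to 1.25 rad anticlockwise of the home hole and at rest (value of joint index_pin below 0.002 m and value of joint turntable between 0.85 and 1.25 rad and velocity of joint turntable between -0.05 and 0.05 rad/s); the robot touches nothing.
It fails at once if the pin is forced against the plate, segment or hole sides with more than 25 N (contact force between pin_foot and anything else above 25 N).
It fails at once if a paint jar or the brush pot is moved by more than 30 mm (distance of any of jar_red, jar_blue, brush_pot from where it was at the start of the episode above 0.03 m).
It also fails if it takes over 48 s, if anything falls off the work surface, if the arm or the gripper's body presses on something with over 40 N, if the wrist force passes 120 N, or if a joint passes its speed limit or range.

## Robot

A 6-joint arm with a two-finger parallel gripper is mounted at the origin on the work surface. World frame = base frame: x ahead of the robot, y to its left, z up, the work surface at z = 0. Lengths are in m, angles in rad, forces in N, time in s.
With the tool pointing down it reaches from about 0.35 to 0.975 m from the base axis. Payload 4.9 kg.
Tool frame: the origin (TCP) lies on the mounting face of the last link; the fingertips stand 173 mm ahead of it and the grasp point (between the pads) lies 155 mm ahead of it; z points along the fingers, y is the line along which they close (so a half turn about z gives the same grasp; the last joint's range is limited). The gripper opens to 85 mm and grips with 20 to 120 N. Pads are 22 mm wide; open, the fingers measure 114 mm over their backs; the gripper's body (76 mm by 85 mm) begins 54 mm behind the grasp point. The pads swing forward as they close: fully open they stand 13 mm farther back than shut.
Start: joints at [-1.458, 0.053, 1.613, -0, 1.476, -0.119], TCP at [0.144, -0.608, 0.405] pointing down, gripper open.
Joint ranges: [-3.01, 3.01], [-1.01, 2.22], [0.06, 2.58], [-1.02, 4.17], [0.09, 2.62], [-3.14, 3.14]. Speed limits (rad/s): [2.57, 2.57, 3.14, 3.14, 3.14, 3.14].

## Interface

Orientations are given as a rotation vector (axis times angle).
In Python, from station import monitor, eyes, finish_job gives the robot as it stands. The module is installed in compiled form; this text tells all that it offers.
- The arm moves only by the tool step_arm, never from a script. Its argument "commands" is a list of rows, each a list of 3 entries, a list of its own where there are three numbers: the opening in per cent of the stroke, from 0 (shut) to 100 (fully open), then the shift along the tool's x, y, z in mm, then the turn about the tool's z in degrees. In form: [[hand, [x, y, z], yaw], ...]. A call has 1 to 12 rows; each row is the pose to reach, as a shift and turn from the pose commanded when the call began, along the tool's axes at that moment; what a row does not reach only later rows make up. A row lasts 1/8 s, in which the tool goes at most 62.5 mm and 10.7 degrees, less where a joint would pass 70% of its speed; a pose out of reach is approached as far as the arm can. A call with a gripper value outside its range is refused whole. The fingers move at their own pace and stop on an object; "squeeze" is the grip in N (left out, the last holds). Time passes only in rows, so rows that repeat a pose let the fingers close. It gives the time, the measured TCP pose, the force, the opening and the grip force at its end, in the units of the state.
- monitor.get_obs(): the state, without advancing time (a new reading comes with each control period).
- eyes.get_image(name): name is "side" or "top"; returns the picture (400x640x3 uint8, red, green, blue); there is no depth.
- eyes.camera_info(name): a dict with "camera_matrix" (3x3 intrinsics, pixels), "extrinsics" (4x4, takes a point from camera to world coordinates). Camera axes: x right, y down, z forward; pixel columns grow to the right and rows downward; lengths in m; the calibration is good to about 2 mm. A picture is of the moment at which its call begins. camera_info takes no time and is no camera call.
- finish_job(): hands the job in; it is judged then, once.
The state is a dict: "t": time; "q": joint angles; "dq": joint speeds; "effort": joint torques, N m; "tool_pos": TCP position; "tool_rot": TCP orientation; "contact_force": force on the tool from outside, world axes, zero at the start; "wrist_torque": the same for the moment, N m; "opening": finger opening in m; "grip_force": force on a finger pad.
Only numpy, scipy, OpenCV 4.12 (cv2) and the standard library are available. Lean on these libraries where they do the work, as an engineer would, in place of code of your own. Each camera call takes 0.05 s, during which the arm holds its last target. There are 200 camera calls.

## Working session

There is one attempt and no reset: what is moved stays moved. The work goes in short steps, Python scripts to look and compute and a tool call to move; the robot and the scene stay as the last step left them, time stands still between calls to the robot, and variables do not carry over. Pictures are saved under pics/ and viewed, at most 10 in all, crops included, and the job is handed in when it is done.

Besides the shell and the picture viewer there is one more tool, called after ">>>" as a command line: name --argument value ..., lists and objects as JSON in quotes. step_arm: Moves the arm, as the interface text tells. Its arguments: {"type":"object","properties":{"commands":{"type":"array"},"squeeze":{"type":"number"}},"required":["commands"]}

```bash
mkdir -p pics; python3 - <<'E'
from station import monitor, eyes
import cv2, numpy as np
np.set_printoptions(precision=4,suppress=True)
for n in("side","top"):
    im=eyes.get_image(n); cv2.imwrite(f"pics/{n}0.png",im[:,:,::-1]); np.save(f"pics/{n}0.npy",im)
    c=eyes.camera_info(n); print(n,np.array(c["camera_matrix"]),np.array(c["extrinsics"]))
print(monitor.get_obs())
E
```

```text
side [[429.4188   0.     324.6129]
 [  0.     429.4188 201.0798]
 [  0.       0.       1.    ]] [[-0.9687 -0.1474  0.1996  0.3372]
 [-0.248   0.5438 -0.8017  0.8799]
 [ 0.0096 -0.8262 -0.5634  0.6801]
 [ 0.      0.      0.      1.    ]]
top [[367.1747   0.     321.4933]
 [  0.     367.1747 196.772 ]
 [  0.       0.       1.    ]] [[-0.0152 -0.9902  0.1389  0.441 ]
 [-0.9999  0.0152 -0.0008  0.0159]
 [-0.0013 -0.1389 -0.9903  1.0573]
 [ 0.      0.      0.      1.    ]]
{'t': 0.1, 'q': array([-1.458 ,  0.0533,  1.6142,  0.    ,  1.476 , -0.119 ]), 'dq': array([ 0.0008, -0.0007, -0.006 ,  0.0008, -0.0008, -0.0005]), 'effort': array([  0.0003, -39.4905, -37.1365,  -0.0002,   0.0039,   0.    ]), 'tool_pos': array([ 0.1435, -0.608 ,  0.4036]), 'tool_rot': array([-3.1186, -0.363 , -0.    ]), 'contact_force': array([-1.2128,  0.3754,  0.9046]), 'wrist_torque': array([-0.0713,  0.016 ,  0.0534]), 'grip_force': 0.0, 'opening': 0.08524844547242753}
```

View pics/side0.png

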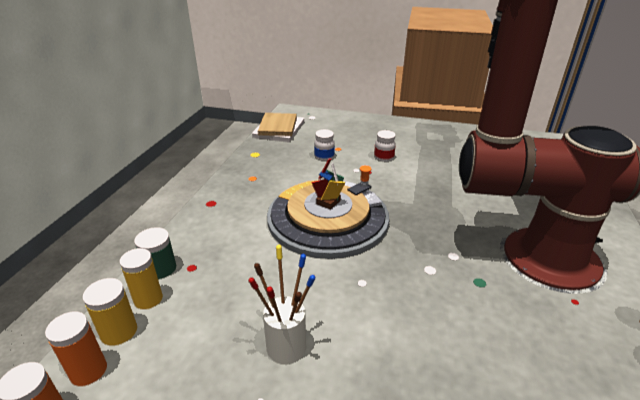

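View pics/top0.png

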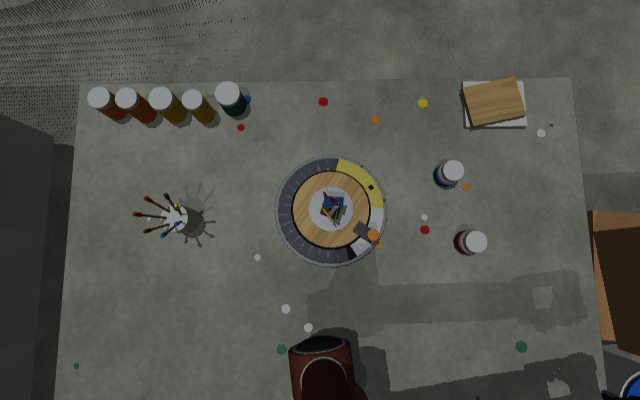

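The top view shows the orange knob at about (373,234), the brass segment with its dark hole near (371,187), and the maquette at (331,208). The jars are to the right at (449,173) and (471,241), and the brush pot is at (175,220). The side view shows the knob at (365,174).

```bash
cat > h.py <<'E'
import cv2, numpy as np
from station import monitor, eyes
np.set_printoptions(precision=4,suppress=True)
def ray(n,u,v):
    c=eyes.camera_info(n);K=np.array(c["camera_matrix"]);E=np.array(c["extrinsics"])
    d=E[:3,:3]@np.linalg.solve(K,[u,v,1]);return E[:3,3],d/np.linalg.norm(d)
def plane(n,u,v,z):
    o,d=ray(n,u,v);return o+d*(z-o[2])/d[2]
def tri(a,b):
    (o1,d1),(o2,d2)=ray("top",*a),ray("side",*b)
    s=np.linalg.lstsq(np.c_[d1,-d2],o2-o1,rcond=None)[0]
    p,q=o1+s[0]*d1,o2+s[1]*d2;return (p+q)/2,np.linalg.norm(p-q)
def blobs(im,lo,hi,roi):
    x0,x1,y0,y1=roi;m=np.zeros(im.shape[:2],np.uint8)
    m[y0:y1,x0:x1]=cv2.inRange(cv2.cvtColor(im,cv2.COLOR_RGB2HSV),lo,hi)[y0:y1,x0:x1]
    n,l,st,c=cv2.connectedComponentsWithStats(m);return m,[(st[i],c[i]) for i in range(1,n) if st[i][4]>8]
E
python3 - <<'E'
from h import *
T=np.load("pics/top0.npy");S=np.load("pics/side0.npy")
mt,kt=blobs(T,(5,150,90),(17,255,255),(355,390,220,250));ms,ks=blobs(S,(3,150,90),(17,255,255),(350,380,160,190))
for k in kt,ks: print(*[(s,c) for s,c in k])
# dark pixels in brass
g=cv2.cvtColor(T,cv2.COLOR_RGB2HSV)
mb,b=blobs(T,(20,120,80),(34,255,255),(335,390,155,215));print("brass",*b)
sub=g[180:195,362:380,2];print(sub)
m,w=blobs(T,(10,60,90),(22,170,255),(285,385,160,255));print("wood",*w)
ys,xs=np.nonzero(m);h=cv2.convexHull(np.c_[xs,ys].astype(np.int32));print(cv2.fitEllipse(h))
s=blobs(S,(10,60,90),(22,170,255),(270,390,170,250))[0]; ys,xs=np.nonzero(s);print(cv2.fitEllipse(cv2.convexHull(np.c_[xs,ys].astype(np.int32))))
E
python3 -c "
import cv2
a=cv2.imread('pics/top0.png')[145:275,260:400];b=cv2.imread('pics/side0.png')[125:260,255:400]
cv2.imwrite('pics/c0.png',cv2.hconcat([cv2.resize(a,(400,400),interpolation=2),cv2.resize(b,(400,400),interpolation=2)]))"
```

```text
(array([368, 229,  11,  12,  75], dtype=int32), array([374.0667, 234.5333])) (array([375, 242,   7,   7,  35], dtype=int32), array([378.3429, 244.9429]))
(array([360, 166,  11,  16, 131], dtype=int32), array([364.9542, 172.6565]))
brass (array([336, 159,  47,  48, 695], dtype=int32), array([361.9094, 180.6504]))
[[139 140 140 139 141 139 140 139 139 139 140 139 109  98  96  84 105 103]
 [141 141 139 140 140 140 140 139 141 140 140 140 134  99  97  95  92 104]
 [140 141 140 140 140 139 139 140 140 139 139 139 139 106  98  99  93  71]
 [141 140 141 140 139 141 139 140 138 140 140 140 140 133 111  99  99  80]
 [141 140 140 139 139 140 139 139 107 102 124 139 140 139 114  99  98  93]
 [ 85 140 140 140 139 140 139  97  50  44 100 139 139 140 133 111  97 100]
 [ 34 110 140 139 140 140  79  40  15  15  55 108 140 140 140 134  98  98]
 [ 34  57 138 139 139 140  66  14  15  18  19  63 138 140 139 139 104  99]
 [116  23 106 140 140 140 126  67  15  16  19  75 139 139 139 140 133  96]
 [132  52  57 123 140 141 139 100  17  66 122 127 140 139 140 140 139 106]
 [126 109  53 101 140 139 140 132 121 127 140 141 140 139 140 139 139 132]
 [121 122  62  56 108 139 139 138 140 141 140 141 140 139 138 140 140 140]
 [121 121 113  17  59 140 140 140 140 140 139 139 140 140 139 139 139 140]
 [123 123 131  58  34 110 140 140 140 139 139 139 139 140 139 141 139 139]
 [124 128 132 112  15  56 140 140 140 141 140 139 140 140 140 140 141 140]]
wood (array([ 293,  172,   76,   75, 2796], dtype=int32), array([329.363 , 208.5247])) (array([370, 229,   9,   4,  11], dtype=int32), array([374.6364, 229.8182])) (array([379, 241,   4,   8,  10], dtype=int32), array([380.7, 244.6]))
((338.0631408691406, 215.45504760742188), (75.05693817138672, 100.0457763671875), 129.08470153808594)
((330.4927062988281, 200.19512939453125), (59.085018157958984, 98.92947387695312), 80.32130432128906)
```

View pics/c0.png

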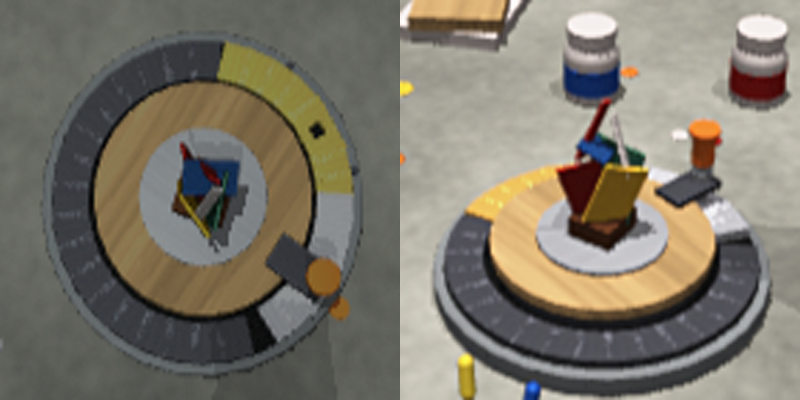

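```bash
python3 - <<'E'
from h import *
T=np.load("pics/top0.npy");S=np.load("pics/side0.npy")
def ell(im,roi):
    m,_=blobs(im,(10,60,70),(22,170,255),roi);n,l,st,c=cv2.connectedComponentsWithStats(m)
    i=1+np.argmax(st[1:,4]);ys,xs=np.nonzero(l==i);return cv2.fitEllipse(cv2.convexHull(np.c_[xs,ys].astype(np.int32)))
et=ell(T,(285,375,160,255));es=ell(S,(280,375,180,235));print(et,es)
C,e=tri(et[0],es[0]);print("axis tri",C,e,"plane",plane("top",*et[0],.048))
g=T[182:192,366:376].max(2).astype(float);w=np.clip(130-g,0,None);yy,xx=np.mgrid[182:192,366:376]
hu=((w*xx).sum()/w.sum(),(w*yy).sum()/w.sum());H=plane("top",*hu,.032);print("hole",hu,H)
# flange: top view whole blob; side: flange = upper wide part
m=blobs(T,(3,120,80),(19,255,255),(364,385,224,242))[0];ys,xs=np.nonzero(m);print(xs.min(),xs.max(),ys.min(),ys.max())
kt=((xs.min()+xs.max())/2,(ys.min()+ys.max())/2)
m=blobs(S,(3,120,60),(19,255,255),(355,380,160,190))[0]
for r in range(163,186):
    x=np.nonzero(m[r])[0]
    if len(x):print(r,x.min(),x.max(),end="; ")
for v in (168,169,170): print(kt,tri(kt,(365.0,v)))
A=plane("top",*et[0],.048)[:2];K=plane("top",*kt,.105)[:2]
for n,p in(("hole",H[:2]),("knob",K)): d=p-A;print(n,p,np.linalg.norm(d),np.arctan2(d[1],d[0]))
E
```

```text
((330.5840148925781, 209.0946044921875), (75.94890594482422, 76.02792358398438), 136.84326171875) ((324.32928466796875, 205.4989013671875), (51.97704315185547, 89.84705352783203), 95.54822540283203)
axis tri [ 0.5537 -0.0088  0.0417] 0.010567454413114656 plane [ 0.5478 -0.0095  0.048 ]
hole (np.float64(370.5329802599904), np.float64(186.90611458834857)) [ 0.6109 -0.1241  0.032 ]
367 379 229 241
165 364 365; 166 361 369; 167 360 370; 168 360 370; 169 360 370; 170 360 370; 171 361 370; 172 361 369; 173 361 369; 174 361 368; 175 361 368; 176 361 368; 177 361 368; 178 361 368; 179 361 368; 180 361 367; 181 363 366; (np.float64(373.0), np.float64(235.0)) (array([ 0.4739, -0.1158,  0.1072]), np.float64(0.0020533104965473224))
(np.float64(373.0), np.float64(235.0)) (array([ 0.4738, -0.1163,  0.1039]), np.float64(0.0018144110900862643))
(np.float64(373.0), np.float64(235.0)) (array([ 0.4738, -0.1168,  0.1005]), np.float64(0.001574573707051258))
hole [ 0.6109 -0.1241] 0.13082172187637808 -1.0678343975572813
knob [ 0.4729 -0.1163] 0.13041912544898351 -2.1825539981008557
```

>>> step_arm --commands '[[100, [30, -28, 0], -3], [100, [70, -65, 0], -7], [100, [110, -102, 0], -11], [100, [155, -144, 0], -15], [100, [200, -186, 0], -20], [100, [245, -228, 0], -25], [100, [290, -269, 0], -29], [100, [335, -311, 20], -33], [100, [375, -348, 40], -37], [100, [405, -376, 60], -40], [100, [425, -395, 65], -41.7], [100, [433.5, -402.5, 65], -41.7]]' --squeeze 20

```text
t: 1.6
tool_pos: [0.4732, -0.1157, 0.3386]
tool_rot: [-2.784, -1.452, 0.002]
contact_force: [-0.1, 0.4, 0.7]
opening: 0.085
grip_force: 0.0
```

```bash
python3 - <<'E'
from h import *
from scipy.spatial.transform import Rotation as R
o=monitor.get_obs();print(o["t"],o["tool_pos"],o["contact_force"],o["q"]);r=R.from_rotvec(o["tool_rot"]).as_matrix();print(r)
for n in("side","top"): cv2.imwrite(f"pics/{n}1.png",eyes.get_image(n)[:,:,::-1])
b=cv2.imread('pics/side1.png')[80:230,240:440];a=cv2.imread('pics/top1.png')[150:300,300:500]
cv2.imwrite('pics/c1.png',cv2.hconcat([cv2.resize(a,(400,300),interpolation=2),cv2.resize(b,(400,300),interpolation=2)]))
E
```

```text
1.6 [ 0.4732 -0.1157  0.3386] [-0.1401  0.4087  0.7143] [-0.3926 -0.2358  1.9944 -0.0001  1.3852  0.2169]
[[ 0.5724  0.8199 -0.0022]
 [ 0.82   -0.5724  0.0008]
 [-0.0006 -0.0022 -1.    ]]
```

View pics/c1.png

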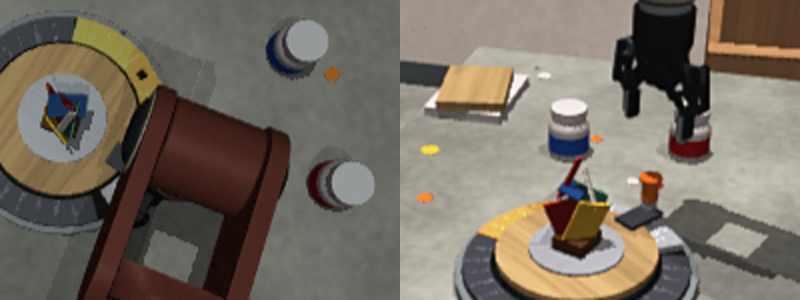

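The gripper stands over the knob, which sits at about (650,185) in the right crop, with nothing in the way. I'll go down now and close in small steps.

>>> step_arm --commands '[[100, [-0.5, 0, 30], 0], [100, [-0.5, 0, 60], 0], [100, [-0.5, 0, 80], 0], [100, [-0.5, 0, 90], 0], [100, [-0.5, 0, 93], 0], [60, [-0.5, 0, 93], 0], [50, [-0.5, 0, 93], 0], [45, [-0.5, 0, 93], 0], [45, [-0.5, 0, 93], 0]]'

```text
t: 2.82
tool_pos: [0.4728, -0.1173, 0.2471]
tool_rot: [2.786, 1.45, 0.001]
contact_force: [-0.7, 1.1, -0.3]
opening: 0.0382
grip_force: 0.0
```

```bash
python3 - <<'E'
from h import *
o=monitor.get_obs();print(o)
cv2.imwrite("pics/side2.png",eyes.get_image("side")[:,:,::-1])
b=cv2.imread('pics/side2.png')[110:210,310:430]
cv2.imwrite('pics/c2.png',cv2.resize(b,(720,600),interpolation=2))
E
```

```text
{'t': 2.825, 'q': array([-0.3961, -0.1263,  2.0635,  0.    ,  1.2038,  0.2149]), 'dq': array([0.0013, 0.0037, 0.0037, 0.0008, 0.0021, 0.0015]), 'effort': array([ -0.0171, -27.6603, -33.2027,  -0.0009,  -0.0028,  -0.0001]), 'tool_pos': array([ 0.4728, -0.1173,  0.2471]), 'tool_rot': array([2.7863, 1.4502, 0.0006]), 'contact_force': array([-0.6916,  1.0572, -0.3322]), 'wrist_torque': array([ 0.0569, -0.0042,  0.0057]), 'grip_force': 0.0, 'opening': 0.03818430805139791}
```

View pics/c2.png

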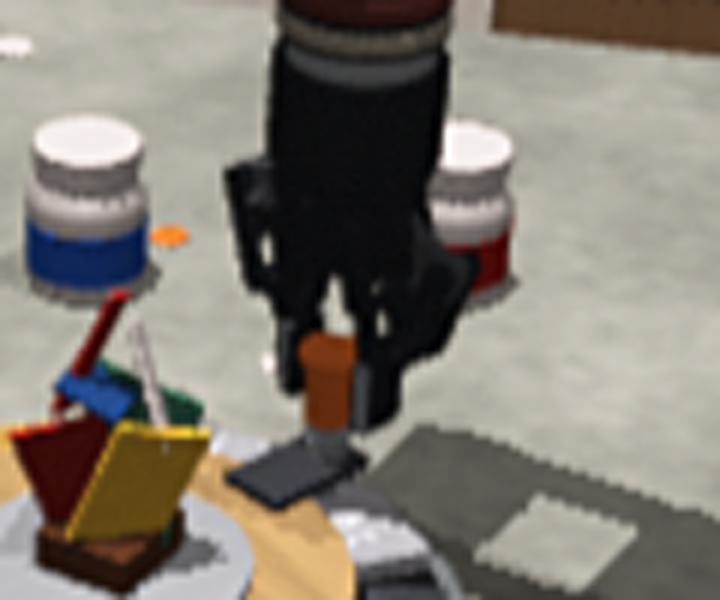

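The fingers straddle the knob at about (330,380) in the crop. I'll close in steps and watch the force.

>>> step_arm --commands '[[41, [0, 0, 2], 0], [39, [0, 0, 2], 0], [37, [0, 0, 2], 0], [36, [0, 0, 2], 0]]'

```text
t: 3.38
tool_pos: [0.4728, -0.1174, 0.2447]
tool_rot: [2.787, 1.45, 0.0]
contact_force: [1.0, -0.5, -0.3]
opening: 0.0309
grip_force: 14.9
```

>>> step_arm --commands '[[34.5, [0, 0, 0], 0], [33, [0, 0, 0], 0], [32, [0, 0, 0], 0]]'

```text
t: 3.75
tool_pos: [0.4728, -0.1174, 0.2447]
tool_rot: [2.787, 1.45, 0.0]
contact_force: [1.2, -1.1, -1.8]
opening: 0.0308
grip_force: 19.8
```

>>> step_arm --commands '[[25, [0, 0, 0], 0], [25, [0, 0, 0], 0], [25, [0, 0, 0], 0]]' --squeeze 50

```text
t: 4.12
tool_pos: [0.4728, -0.1174, 0.2448]
tool_rot: [2.787, 1.45, 0.0]
contact_force: [0.3, -1.7, 0.5]
opening: 0.0299
grip_force: 49.2
```

>>> step_arm --commands '[[25, [0, 0, -2], 0], [25, [0, 0, -4], 0], [25, [0, 0, -6], 0], [25, [0, 0, -8], 0], [25, [0, 0, -10], 0], [25, [0, 0, -12], 0], [25, [0, 0, -14], 0], [25, [0, 0, -14], 0]]'

```text
t: 5.12
tool_pos: [0.4724, -0.1172, 0.2584]
tool_rot: [-2.786, -1.45, 0.001]
contact_force: [0.5, 0.2, -9.1]
opening: 0.0297
grip_force: 50.0
```

```bash
cat > knob.py <<'E'
from h import *
import sys
S=eyes.get_image("side");m=blobs(S,(3,120,40),(19,255,255),(300,400,130,200))[0];ys,xs=np.nonzero(m)
print("knob side x",xs.min(),xs.max(),"y",ys.min(),ys.max(),"n",len(xs));print(monitor.get_obs()["tool_pos"])
cv2.imwrite(f"pics/{sys.argv[1]}.png",S[:,:,::-1])
cv2.imwrite(f"pics/{sys.argv[1]}c.png",cv2.resize(S[110:210,300:420,::-1],(720,600),interpolation=2))
E
python3 knob.py s3
```

```text
knob side x 300 394 y 148 199 n 361
[ 0.4724 -0.1172  0.2584]
```

View pics/s3c.png

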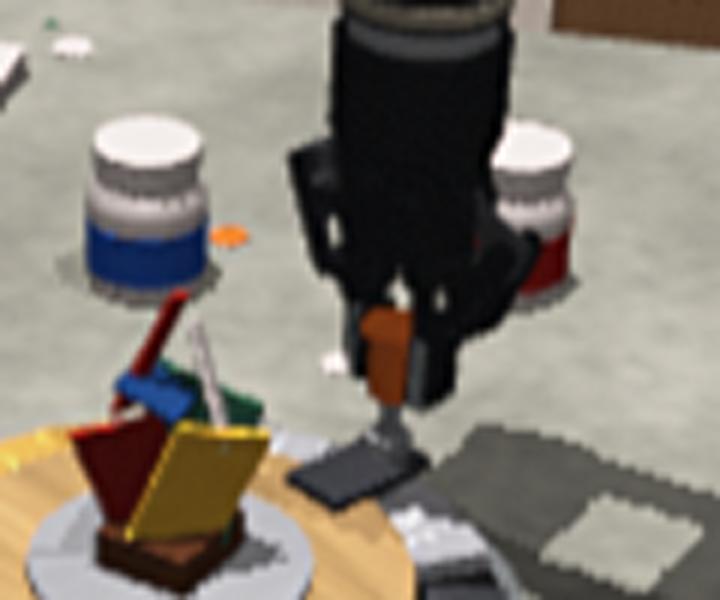

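The pin is drawn: the knob is higher, at about (388,355) in the crop, and the spring load reads 9 N. I'll turn it along the arc.

>>> step_arm --commands '[[25, [0, 2.6, 0], -1.1], [25, [0.2, 6.5, 0], -2.9], [25, [0.5, 11.7, 0], -5.2], [25, [1.1, 16.9, 0], -7.4], [25, [2.1, 23.4, 0], -10.3], [25, [3.4, 29.7, 0], -13.2], [25, [5.1, 36.1, 0], -16.0], [25, [7.0, 42.3, 0], -18.9], [25, [9.3, 48.4, 0], -21.8], [25, [11.9, 54.4, 0], -24.6], [25, [14.2, 59.1, 0], -26.9], [25, [16.0, 62.6, 0], -28.6]]'

```text
t: 6.68
tool_pos: [0.5335, -0.1408, 0.2585]
tool_rot: [2.34, 2.095, -0.002]
contact_force: [-1.2, -4.3, -8.7]
opening: 0.0298
grip_force: 50.0
```

```bash
python3 - <<'E'
from h import *
o=monitor.get_obs();A=np.array([.548,-.0095]);d=o["tool_pos"][:2]-A;print(o["tool_pos"],np.linalg.norm(d),np.arctan2(d[1],d[0]))
r=d/np.linalg.norm(d);f=o["contact_force"];print("rad,tan,z",f[:2]@r,f[:2]@[-r[1],r[0]],f[2],o["opening"])
E
```

```text
[ 0.5335 -0.1408  0.2585] 0.13213240521284844 -1.6810522210154606
rad,tan,z 4.392597444345734 -0.6981332183892848 -8.655165809131066 0.029807025963478676
```

>>> step_arm --commands '[[25, [0, 2.6, 0], -1.1], [25, [0, 6.5, 0], -2.9], [25, [0.3, 11.7, 0], -5.2], [25, [0.9, 16.9, 0], -7.4], [25, [1.9, 23.4, 0], -10.3], [25, [3.2, 29.7, 0], -13.2], [25, [4.9, 36.1, 0], -16.0], [25, [6.8, 42.3, 0], -18.9], [25, [9.1, 48.4, 0], -21.8], [25, [11.7, 54.4, 0], -24.6], [25, [14.5, 60.3, 0], -27.5], [25, [17.5, 66.0, 0], -30.4]]'

```text
t: 8.18
tool_pos: [0.6017, -0.1311, 0.2595]
tool_rot: [1.707, 2.632, -0.001]
contact_force: [4.0, -6.4, -9.6]
opening: 0.0299
grip_force: 50.0
```

```bash
cat > st.py <<'E'
from h import *
from scipy.spatial.transform import Rotation as R
o=monitor.get_obs();A=np.array([.548,-.0095]);d=o["tool_pos"][:2]-A;r=d/np.linalg.norm(d);f=o["contact_force"]
print(o["t"],o["tool_pos"],"rad",np.linalg.norm(d),"theta from home",np.arctan2(d[1],d[0])+2.183,"rad,tan,z",f[:2]@r,f[:2]@[-r[1],r[0]],f[2],"op",o["opening"])
M=R.from_rotvec(o["tool_rot"]).as_matrix();print("toolx.-r",M[:2,0]@-r,"tooly.t",M[:2,1]@[-r[1],r[0]])
E
python3 st.py; python3 - <<'E'
from h import *
T=eyes.get_image("top");cv2.imwrite("pics/t4c.png",cv2.resize(T[150:250,310:430,::-1],(720,600),interpolation=2))
E
```

```text
8.175 [ 0.6017 -0.1311  0.2595] rad 0.13292458921756056 theta from home 1.0278192563105395 rad,tan,z 7.474453512040967 1.0201255259164306 -9.592798259957394 op 0.029948622720879444
toolx.-r 0.9999814532215007 tooly.t 0.9999871460634654
```

View pics/t4c.png

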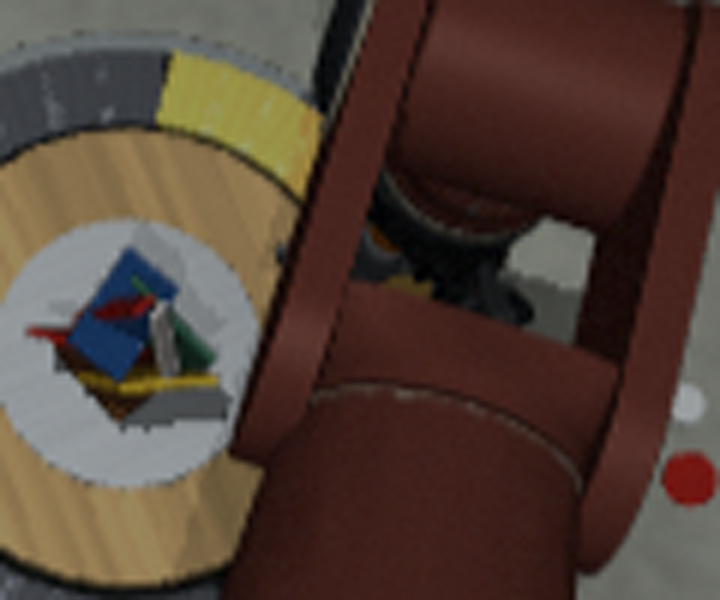

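The arm hides the hole from above here, so I'll find it by feel. I'll lower the pin close to the plate, then loosen the fingers so they cage the flange with the pin riding.

>>> step_arm --commands '[[25, [-0.7, 0, 1.5], 0], [25, [-0.7, 0, 3], 0], [25, [-0.7, 0, 4], 0], [25, [-0.7, 0, 4], 0]]' --squeeze 50

```text
t: 8.72
tool_pos: [0.6021, -0.1312, 0.2558]
tool_rot: [1.708, 2.631, 0.002]
contact_force: [4.5, -4.0, -8.3]
opening: 0.03
grip_force: 50.2
```

```bash
python3 st.py
```

```text
8.725 [ 0.6021 -0.1312  0.2558] rad 0.13312323265241982 theta from home 1.0304151889679676 rad,tan,z 5.4409361898984825 2.5087068965652657 -8.345411056992988 op 0.029975960731839196
toolx.-r 0.9999948021804383 tooly.t 0.9999933018907197
```

>>> step_arm --commands '[[36, [0, 0, 0], 0], [38, [0, 0, 0], 0], [40, [0, 0, 0], 0], [40, [0, 0, 0], 0]]' --squeeze 20

```text
t: 9.22
tool_pos: [0.6014, -0.1307, 0.2558]
tool_rot: [1.71, 2.634, 0.001]
contact_force: [0.3, 0.8, 0.2]
opening: 0.0342
grip_force: 0.0
```

```bash
python3 st.py;python3 knob.py s5
```

```text
9.225 [ 0.6014 -0.1307  0.2558] rad 0.13244095421713845 theta from home 1.0272613803524329 rad,tan,z -0.6005729300890233 0.5874238602855003 0.2440203106915308 op 0.03421031794303695
toolx.-r 0.999991885486912 tooly.t 0.9999912673945336
knob side x 300 394 y 151 199 n 518
[ 0.6013 -0.1307  0.2555]
```

View pics/s5c.png

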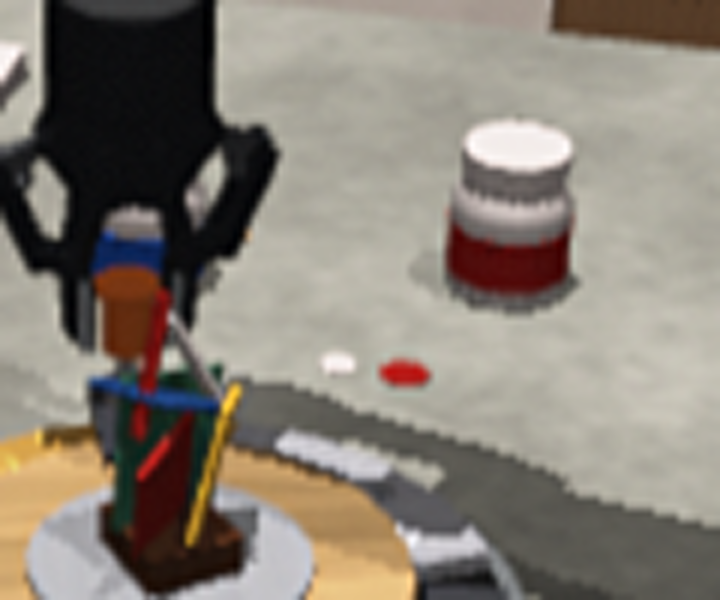

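The knob, at about (128,310) in the crop, is free between the fingers and the pin rides on the plate. I'll creep anticlockwise, watching the tangential force.

>>> step_arm --commands '[[40, [0, 1, 0], -0.4], [40, [0, 2, 0], -0.9], [40, [0, 3, 0], -1.3], [40, [0, 4, 0], -1.8], [40, [0.1, 5, 0], -2.2], [40, [0.1, 6, 0], -2.6]]'

```text
t: 10.02
tool_pos: [0.6055, -0.1287, 0.2544]
tool_rot: [-1.649, -2.67, 0.005]
contact_force: [-6.1, -2.3, 3.5]
opening: 0.0341
grip_force: 3.3
```

```bash
python3 st.py
```

```text
10.025 [ 0.6055 -0.1287  0.2544] rad 0.1323672895999584 theta from home 1.0617849473903822 rad,tan,z -0.5602647905894154 -6.478215315062556 3.5200396810069225 op 0.034138172302281805
toolx.-r 0.9998880839590661 tooly.t 0.999877714063177
```

>>> step_arm --commands '[[40, [0, 1, 0], -0.4], [40, [0, 2, 0], -0.9], [40, [0, 3, 0], -1.3]]'

```text
t: 10.4
tool_pos: [0.6086, -0.1272, 0.2542]
tool_rot: [-1.619, -2.69, 0.002]
contact_force: [-0.6, -0.1, -0.0]
opening: 0.0338
grip_force: 0.2
```

```bash
python3 st.py;python3 knob.py s6
```

```text
10.4 [ 0.6086 -0.1272  0.2542] rad 0.13238517810889824 theta from home 1.087747183025113 rad,tan,z -0.19697081643795158 -0.5483442328086745 -0.002793492792384167 op 0.03376150372150082
toolx.-r 0.9999349647307749 tooly.t 0.9999330837780662
knob side x 300 394 y 147 199 n 535
[ 0.6091 -0.127   0.2544]
```

>>> step_arm --commands '[[40, [0, 0.7, 0], -0.3], [40, [0, 1.4, 0], -0.6], [40, [0, 2, 0], -0.9]]'

```text
t: 10.82
tool_pos: [0.6111, -0.1259, 0.2548]
tool_rot: [1.599, 2.704, 0.0]
contact_force: [-0.4, -0.3, 0.7]
opening: 0.0344
grip_force: 0.0
```

```bash
python3 st.py
```

```text
10.825 [ 0.6111 -0.1259  0.2548] rad 0.13237907214363498 theta from home 1.1087622421981327 rad,tan,z 0.048077871763741245 -0.5142769642149785 0.7466809537173866 op 0.03441085842735182
toolx.-r 0.9999803902168379 tooly.t 0.9999803333690807
```

>>> step_arm --commands '[[40, [0, 0.7, 0], -0.3], [40, [0, 1.4, 0], -0.6]]'

```text
t: 11.08
tool_pos: [0.6122, -0.1253, 0.2547]
tool_rot: [1.585, 2.712, 0.0]
contact_force: [0.3, 0.4, 0.7]
opening: 0.0341
grip_force: 0.0
```

```bash
python3 st.py;python3 knob.py s7
```

```text
11.075 [ 0.6122 -0.1253  0.2547] rad 0.13236277800268773 theta from home 1.1185104736821858 rad,tan,z -0.19181533659886235 0.3951240214839502 0.6643631075073259 op 0.03408999228377234
toolx.-r 0.9999761114596363 tooly.t 0.9999761098039416
knob side x 300 394 y 147 199 n 529
[ 0.6122 -0.1252  0.2547]
```

View pics/s7c.png

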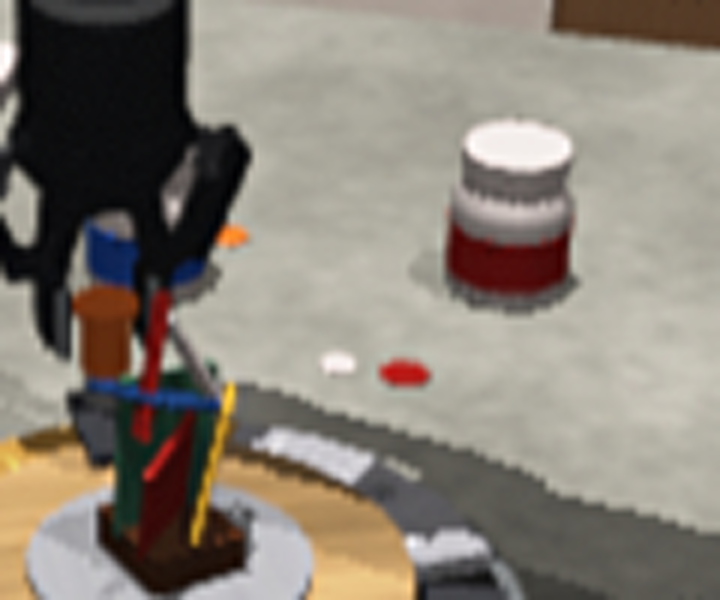

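The knob has dropped: its flange top is at about (105,290) in the crop, against 270 when riding, and the grip bottom meets the sleeve. I'll open, withdraw and check.

>>> step_arm --commands '[[55, [0, 0, 0], 0], [75, [0, 0, 0], 0], [90, [0, 0, 0], 0], [100, [0, 0, -15], 0], [100, [0, 0, -45], 0], [100, [0, 0, -90], 0], [100, [0, 40, -120], 0], [100, [0, 90, -130], 0], [100, [-40, 140, -130], 0], [100, [-80, 190, -130], 0], [100, [-100, 220, -130], 0], [100, [-100, 220, -130], 0]]'

```text
t: 12.62
tool_pos: [0.8546, -0.1047, 0.3828]
tool_rot: [-1.585, -2.711, 0.001]
contact_force: [0.3, 0.2, -0.4]
opening: 0.0853
grip_force: 0.0
```

```bash
python3 - <<'E'
from h import *
T=eyes.get_image("top");S=eyes.get_image("side")
cv2.imwrite("pics/f.png",cv2.hconcat([cv2.resize(T[145:265,270:430,::-1],(400,300),interpolation=2),cv2.resize(S[120:240,260:420,::-1],(400,300),interpolation=2)]))
for n,im,roi in(("top",T,(355,390,175,205)),("side",S,(300,340,140,190))):
    m=blobs(im,(5,150,60),(17,255,255),roi)[0];ys,xs=np.nonzero(m)
    print(n,xs.min(),xs.max(),ys.min(),ys.max(),len(xs))
print(monitor.get_obs()["tool_pos"],monitor.get_obs()["contact_force"])
for h in (.099,.108): # flange top centre expected at the hole, home vs riding +9
    for z in(.108,.117):
        c=eyes.camera_info("side");K=np.array(c["camera_matrix"]);E=np.linalg.inv(np.array(c["extrinsics"]))
        p=K@(E@[.6109,-.1241,z,1])[:3];print(z,p[:2]/p[2])
    break
E
```

```text
top 358 386 175 204 71
side 300 339 148 189 144
[ 0.8528 -0.1045  0.3849] [0.1166 0.4236 0.4861]
0.108 [316.7389 159.7615]
0.117 [316.7364 156.8703]
```

View pics/f.png

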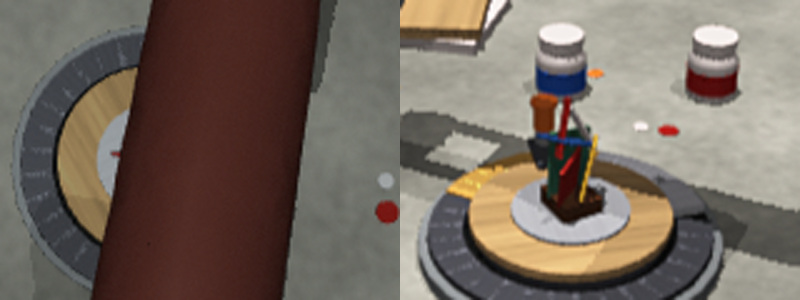

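The arm hides the top view. In the side view the knob is at about (543,105) in the crop, standing alone. I'll compare its rows with the projections for a home pin and a riding pin.

```bash
python3 - <<'E'
from h import *
c=eyes.camera_info("side");K=np.array(c["camera_matrix"]);E=np.linalg.inv(np.array(c["extrinsics"]))
def pr(x,y,z): p=K@(E@[x,y,z,1])[:3];return p[:2]/p[2]
def rows(S,roi):
    m=blobs(S,(3,120,40),(17,255,255),roi)[0];return [(r,*np.nonzero(m[r])[0][[0,-1]]) for r in range(400) if m[r].any()]
S0=np.load("pics/side0.npy");S1=eyes.get_image("side")
print("start",rows(S0,(355,376,160,190)));print("now",rows(S1,(311,324,150,180)))
print("start home top centre",pr(.473,-.1165,.108),"bottom of grip",pr(.473,-.1165,.072))
for dz in(0,.009):print("hole",dz,pr(.6109,-.1241,.108+dz),pr(.6109,-.1241,.072+dz))
E
```

```text
start [(165, np.int64(364), np.int64(365)), (166, np.int64(361), np.int64(369)), (167, np.int64(360), np.int64(370)), (168, np.int64(360), np.int64(370)), (169, np.int64(360), np.int64(370)), (170, np.int64(360), np.int64(370)), (171, np.int64(361), np.int64(370)), (172, np.int64(361), np.int64(369)), (173, np.int64(361), np.int64(369)), (174, np.int64(361), np.int64(368)), (175, np.int64(361), np.int64(368)), (176, np.int64(361), np.int64(368)), (177, np.int64(361), np.int64(368)), (178, np.int64(361), np.int64(368)), (179, np.int64(361), np.int64(368)), (180, np.int64(361), np.int64(367)), (181, np.int64(363), np.int64(366))]
now [(157, np.int64(315), np.int64(316)), (158, np.int64(313), np.int64(321)), (159, np.int64(313), np.int64(322)), (160, np.int64(312), np.int64(322)), (161, np.int64(312), np.int64(322)), (162, np.int64(313), np.int64(321)), (163, np.int64(313), np.int64(321)), (164, np.int64(314), np.int64(321)), (165, np.int64(314), np.int64(321)), (166, np.int64(314), np.int64(321)), (167, np.int64(314), np.int64(321)), (168, np.int64(314), np.int64(321)), (169, np.int64(314), np.int64(321)), (170, np.int64(314), np.int64(321)), (171, np.int64(314), np.int64(320)), (172, np.int64(315), np.int64(319)), (173, np.int64(323), np.int64(323)), (178, np.int64(322), np.int64(322)), (179, np.int64(322), np.int64(322))]
start home top centre [365.7605 167.6968] bottom of grip [364.9196 179.2054]
hole 0 [316.7389 159.7615] [316.7486 171.0821]
hole 0.009 [316.7364 156.8703] [316.7462 168.2879]
```

At the start, the visible knob ran 2.7 px above the projected top. Now it runs 2.8 px above the top projected for a pin fully home, so the pin is home; a riding pin would sit about 3 px higher.

```bash
python3 -c "
from station import finish_job
print(finish_job())"
```

```text
the job is handed in; nothing more can be done
None
```

The job is handed in at about 13 s of the 48 s, with no verdict returned: the side view puts the pin fully home in the brass segment's hole, turned about 1.1 rad anticlockwise, with the arm clear; no move went near the jars or brush pot.

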